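Load the sample stage and probe the carriers

TASK

Load every steel sample carrier on the bench into the sample stage: set it on the plate and slide it square and fully home under the overhang, each in the pocket made for its width. When all are in, take the probe from its stand and touch its tip gently, for a moment, on the dark test dot of each carrier in turn, from the narrowest carrier to the widest, then put the probe back upright in its stand. Leave the carriers home and everything else on the bench where it is.

Things in the scene. Friction and masses are not known exactly. Their poses are not given: they have to be found in the camera images.
- stage: Sample stage, fixed: aluminium plate 6 mm thick, 279 mm wide, with a grey retaining block along its far edge, 24 mm high. Origin on the bench below the front edge of the block's overhang; x level into the pockets, away from the robot, y left. Plate from x = -115 to 35 mm; overhang from 0 to 20 mm, then a stop. Four pockets open to -x; 9 mm high slanted cheeks from x = -12 mm flare their mouths.
- pocket1 (a point): Middle of the stop face of pocket 1 at the plate's top (6 mm above the bench); axes as the stage's. For the 28 mm wide carrier: 33 mm wide, 20 mm deep, overhang's underside 10.5 mm above the plate. Pockets 1 to 4 lie from +y to -y, narrowest to widest. A carrier is home when the middle of its front lower edge is here, its origin 45 mm before.
- pocket2 (a point): Middle of the stop face of pocket 2 at the plate's top (6 mm above the bench); axes as the stage's. For the 36 mm wide carrier: 41 mm wide, 20 mm deep, overhang's underside 10.5 mm above the plate. Pockets 1 to 4 lie from +y to -y, narrowest to widest. A carrier is home when the middle of its front lower edge is here, its origin 45 mm before.
- pocket3 (a point): Middle of the stop face of pocket 3 at the plate's top (6 mm above the bench); axes as the stage's. For the 44 mm wide carrier: 49 mm wide, 20 mm deep, overhang's underside 10.5 mm above the plate. Pockets 1 to 4 lie from +y to -y, narrowest to widest. A carrier is home when the middle of its front lower edge is here, its origin 45 mm before.
- pocket4 (a point): Middle of the stop face of pocket 4 at the plate's top (6 mm above the bench); axes as the stage's. For the 52 mm wide carrier: 57 mm wide, 20 mm deep, overhang's underside 10.5 mm above the plate. Pockets 1 to 4 lie from +y to -y, narrowest to widest. A carrier is home when the middle of its front lower edge is here, its origin 45 mm before.
- carrier1: Carrier 1 (may be absent): steel plate 90 mm long (x), 28 mm wide (y), 8 mm thick, about 120 g, with an upright grey grip at its rear. Origin at the centre of the underside; +x points to the front end, which goes into the pocket. Test point: dark 8 mm dot on the upper face (8 mm up), on the middle line 8 mm ahead of the origin, clear of the overhang when home.
- carrier1_grip (a point): Centre of carrier 1's grip: 24 mm long (x), 12 mm wide (y), from 8 to 42 mm above the plate's underside; this point is 25 mm above the underside and 26 mm behind the plate's centre. Axes as the carrier's. The test dot's centre is 34 mm ahead of and 17 mm below this point.
- carrier2: Carrier 2 (may be absent): steel plate 90 mm long (x), 36 mm wide (y), 8 mm thick, about 140 g, with an upright grey grip at its rear. Origin at the centre of the underside; +x points to the front end, which goes into the pocket. Test point: dark 8 mm dot on the upper face (8 mm up), on the middle line 8 mm ahead of the origin, clear of the overhang when home.
- carrier2_grip (a point): Centre of carrier 2's grip: 24 mm long (x), 12 mm wide (y), from 8 to 42 mm above the plate's underside; this point is 25 mm above the underside and 26 mm behind the plate's centre. Axes as the carrier's. The test dot's centre is 34 mm ahead of and 17 mm below this point.
- carrier3: Carrier 3 (may be absent): steel plate 90 mm long (x), 44 mm wide (y), 8 mm thick, about 160 g, with an upright grey grip at its rear. Origin at the centre of the underside; +x points to the front end, which goes into the pocket. Test point: dark 8 mm dot on the upper face (8 mm up), on the middle line 8 mm ahead of the origin, clear of the overhang when home.
- carrier3_grip (a point): Centre of carrier 3's grip: 24 mm long (x), 12 mm wide (y), from 8 to 42 mm above the plate's underside; this point is 25 mm above the underside and 26 mm behind the plate's centre. Axes as the carrier's. The test dot's centre is 34 mm ahead of and 17 mm below this point.
- carrier4: Carrier 4 (may be absent): steel plate 90 mm long (x), 52 mm wide (y), 8 mm thick, about 180 g, with an upright grey grip at its rear. Origin at the centre of the underside; +x points to the front end, which goes into the pocket. Test point: dark 8 mm dot on the upper face (8 mm up), on the middle line 8 mm ahead of the origin, clear of the overhang when home.
- carrier4_grip (a point): Centre of carrier 4's grip: 24 mm long (x), 12 mm wide (y), from 8 to 42 mm above the plate's underside; this point is 25 mm above the underside and 26 mm behind the plate's centre. Axes as the carrier's. The test dot's centre is 34 mm ahead of and 17 mm below this point.
- stand_hole (a point): Probe stand, fixed: 80 x 80 mm foot, 85 mm high. This point is the centre of its round 23 mm hole, at the upper face. The probe hangs in it by its collar.
- probe: Spring-tipped contact probe, 90 g, upright in its stand at the start. Origin at the lower end of its shank, z up to the handle. Shank 12 mm thick, 0 to 60 mm; collar 32 mm wide, 60 to 66 mm (its underside rests on the stand's upper face); square handle 18 x 18 mm, 66 to 126 mm. A thin brass tip stands out 12 mm below the shank.
- probe_grip (a point): Centre of the probe's handle, 96 mm above the shank's end and 36 mm above the collar's underside. x and y are square to the handle's faces.
- probe_tip (a point): Point of the probe's brass tip, 12 mm below the shank's end, 108 mm below probe_grip when free. It is sprung along the probe: up to 8 mm of travel, about 0.7 N to start and 3.5 N fully in; pressed in 2 to 5 mm it touches gently.
- stopper: Rubber stopper, a bystander to leave alone; origin at its underside. 32 mm wide, 26 mm high.
- dish: White dish, a bystander to leave alone; origin at its underside. 70 mm wide, 16 mm high.
- flask_a: First red flask, a bystander to leave alone; origin at its underside. 64 mm wide, 130 mm high, blue cap.
- flask_b: Second red flask, a bystander to leave alone; origin at its underside. 64 mm wide, 130 mm high, blue cap.
- beaker: Glass beaker, a bystander to leave alone; origin at its underside. 70 mm wide, 85 mm high.
- vial: Small amber vial, a bystander to leave alone; origin at its underside. 28 mm wide, 45 mm high.
- spatula: Steel lab spatula, a bystander to leave alone; origin at its underside. 150 mm long, 5 mm thick, lying.
Things that resemble listed ones, but are neither listed nor needed, are in the scene too. Leave any green or pink look-alike of the carrier2 alone.

How it is judged:
On the way, in this order (a step that is already met when the one before it is completed fails the run):
1. every carrier is fully home under the overhang, each in the pocket of its own width (x of carrier1 in the frame of pocket1 above -0.048 m and y of carrier1 in the frame of pocket1 between -0.005 and 0.005 m and z of carrier1 in the frame of pocket1 between -0.004 and 0.003 m and angle between the x axis of each of carrier1, carrier2, carrier3, carrier4 and the x axis of stage, either way round below 0.12 rad and angle between each of carrier1, carrier2, carrier3, carrier4's own z axis and vertical below 0.06 rad and x of carrier2 in the frame of pocket2 above -0.048 m and y of carrier2 in the frame of pocket2 between -0.005 and 0.005 m and z of carrier2 in the frame of pocket2 between -0.004 and 0.003 m and x of carrier3 in the frame of pocket3 above -0.048 m and y of carrier3 in the frame of pocket3 between -0.005 and 0.005 m and z of carrier3 in the frame of pocket3 between -0.004 and 0.003 m and x of carrier4 in the frame of pocket4 above -0.048 m and y of carrier4 in the frame of pocket4 between -0.005 and 0.005 m and z of carrier4 in the frame of pocket4 between -0.004 and 0.003 m), for 0.3 s.
2. the probe's tip touches the test point of the 28 mm carrier (within 5 mm of its centre along and across) while that carrier is home (contact force between probe and carrier1 above 0.3 N and x of probe_tip in the frame of carrier1 between 0.003 and 0.013 m and y of probe_tip in the frame of carrier1 between -0.005 and 0.005 m and z of probe_tip in the frame of carrier1 below 0.012 m and x of carrier1 in the frame of pocket1 above -0.048 m and y of carrier1 in the frame of pocket1 between -0.005 and 0.005 m and z of carrier1 in the frame of pocket1 between -0.004 and 0.003 m and angle between the x axis of carrier1 and the x axis of stage, either way round below 0.12 rad and angle between carrier1's own z axis and vertical below 0.06 rad), for 0.2 s.
3. the probe's tip touches the test point of the 36 mm carrier (within 5 mm of its centre along and across) while that carrier is home (contact force between probe and carrier2 above 0.3 N and x of probe_tip in the frame of carrier2 between 0.003 and 0.013 m and y of probe_tip in the frame of carrier2 between -0.005 and 0.005 m and z of probe_tip in the frame of carrier2 below 0.012 m and x of carrier2 in the frame of pocket2 above -0.048 m and y of carrier2 in the frame of pocket2 between -0.005 and 0.005 m and z of carrier2 in the frame of pocket2 between -0.004 and 0.003 m and angle between the x axis of carrier2 and the x axis of stage, either way round below 0.12 rad and angle between carrier2's own z axis and vertical below 0.06 rad), for 0.2 s.
4. the probe's tip touches the test point of the 44 mm carrier (within 5 mm of its centre along and across) while that carrier is home (contact force between probe and carrier3 above 0.3 N and x of probe_tip in the frame of carrier3 between 0.003 and 0.013 m and y of probe_tip in the frame of carrier3 between -0.005 and 0.005 m and z of probe_tip in the frame of carrier3 below 0.012 m and x of carrier3 in the frame of pocket3 above -0.048 m and y of carrier3 in the frame of pocket3 between -0.005 and 0.005 m and z of carrier3 in the frame of pocket3 between -0.004 and 0.003 m and angle between the x axis of carrier3 and the x axis of stage, either way round below 0.12 rad and angle between carrier3's own z axis and vertical below 0.06 rad), for 0.2 s.
5. the probe's tip touches the test point of the 52 mm carrier (within 5 mm of its centre along and across) while that carrier is home (contact force between probe and carrier4 above 0.3 N and x of probe_tip in the frame of carrier4 between 0.003 and 0.013 m and y of probe_tip in the frame of carrier4 between -0.005 and 0.005 m and z of probe_tip in the frame of carrier4 below 0.012 m and x of carrier4 in the frame of pocket4 above -0.048 m and y of carrier4 in the frame of pocket4 between -0.005 and 0.005 m and z of carrier4 in the frame of pocket4 between -0.004 and 0.003 m and angle between the x axis of carrier4 and the x axis of stage, either way round below 0.12 rad and angle between carrier4's own z axis and vertical below 0.06 rad), for 0.2 s.
At the end, for the whole second after the job is handed in: Every carrier present lies flat in its own pocket, front edge within 3 mm of the stop, within 5 mm of the pocket's middle line and 0.12 rad of square, at rest; the probe hangs upright (0.12 rad) by its collar in the stand's hole, released (all of step 1 and linear speed of each of carrier1, carrier2, carrier3, carrier4, probe below 0.02 m/s and horizontal distance between probe_grip and stand_hole below 0.012 m and z of probe_grip in the frame of stand_hole between 0.03 and 0.04 m and angle between probe's own z axis and vertical below 0.12 rad); the robot touches nothing.
It fails at once if a bystander is displaced by more than 50 mm (distance of any of stopper, dish, flask_a, flask_b, beaker, vial, spatula from where it was at the start of the episode above 0.05 m).
It fails at once if the probe is pressed on a carrier with more than 15 N (contact force between probe and carrier1 above 15 N or contact force between probe and carrier2 above 15 N or contact force between probe and carrier3 above 15 N or contact force between probe and carrier4 above 15 N).
Of carrier1, carrier2, carrier3, carrier4 only 3 to 4 are there at a start; the rules pass over those that are not, and their reading is None.
At some moment in a run one of carrier1, carrier2, carrier3, carrier4 may be knocked a few centimetres aside while the robot is not near it.
It also fails if it takes over 210 s, if anything falls off the work surface, if the arm or the gripper's body presses on something with over 40 N, if the wrist force passes 120 N, or if a joint passes its speed limit or range.

ROBOT

A 6-joint arm with a two-finger parallel gripper is mounted at the origin on the work surface. World frame = base frame: x ahead of the robot, y to its left, z up, the work surface at z = 0. Lengths are in m, angles in rad, forces in N, time in s.
With the tool pointing down it reaches from about 0.325 to 0.9 m from the base axis. Payload 6.1 kg.
Tool frame: the origin (TCP) lies between the finger pads; the fingertips stand ahead of it and the grasp point (between the pads) lies 3 mm ahead of it (robot.tips_ahead is the z of the fingertips in the tool frame, in m); z points along the fingers, y is the line along which they close (so a half turn about z gives the same grasp; the last joint's range is limited). The gripper opens to 87 mm and grips with 3 to 60 N. Pads are 19 mm wide; open, the fingers measure 117 mm over their backs; the gripper's body (75 mm by 190 mm) begins 51 mm behind the grasp point.
Start: joints at [-1.304, 0.22, 1.526, -0, 1.395, -0.126], TCP at [0.239, -0.577, 0.216] pointing down, gripper open.
Joint ranges: [-2.98, 2.98], [-0.91, 2.08], [0.09, 2.57], [-1.24, 4.39], [0.2, 2.65], [-2.68, 2.68]. Speed limits (rad/s): [2.57, 2.57, 3.01, 3.14, 3.14, 3.14].

INTERFACE

Orientations are given as a unit quaternion [w, x, y, z].
In Python, from station import robot gives the robot as it stands. Calls block until the motion is done:
- robot.move_pose(position, orientation): joint-space move of the TCP to a pose.
- robot.movel(position, v=0.15, frame=None): straight line of the TCP; frame=None keeps the orientation; v is the mean speed in m/s.
- robot.move_j(angles): joint-space move.
- robot.gripper_open() and robot.close_gripper(effort=None): open the fingers fully, or close them until they stop; effort is the grip in N (None keeps the last).
- robot.hold(seconds).
- robot.ik(position, orientation): joint angles nearest the present ones, or None.
- robot.read_camera(name): name is "scene" or "top"; returns (picture, depth): 480x640x3 uint8, red, green, blue; 480x640 float32, m along the optical axis (not along the pixel's ray), 0 where there is no reading.
- robot.camera_info(name): a dict with "vertical_fov" (degrees; the focal length in pixels is half the picture's height over the tangent of half this angle, whatever the lens; pixels are square), "cx", "cy" (the principal point, pixels), "world_from_camera" (4x4, takes a point from camera to world coordinates). Camera axes: x right, y up, looking along -z (the intrinsics and any distortion apply to the point x, -y, -z); pixel columns grow to the right and rows downward; lengths in m; the calibration is good to about 2 mm. A picture is of the moment at which its call begins. camera_info takes no time and is no camera call.
A pose or a line that the arm cannot do raises robot.Unreachable and nothing moves.
- robot.hand_in(): hands the job in; it is judged then, once.
Readings, each from a call of its own:
- robot.read_time_s(): time.
- robot.read_joint_pos(): joint angles.
- robot.read_joint_vel(): joint speeds.
- robot.read_tau(): joint torques, N m.
- robot.read_position(): TCP position.
- robot.read_ee_rot(): TCP orientation.
- robot.read_contact_force(): force on the tool from outside, world axes, zero at the start.
- robot.read_ft_torque(): the same for the moment, N m.
- robot.read_width(): finger opening in m.
- robot.read_finger_force(): force on a finger pad.
Only numpy, scipy, OpenCV 4.12 (cv2) and the standard library are available. Lean on these libraries where they do the work, as an engineer would, in place of code of your own. Each camera call takes 0.05 s, during which the arm holds its last target. There are 200 camera calls.

## Working session

There is one attempt and no reset: what is moved stays moved. The work goes in short steps, each a Python script; the robot and the scene stay as the last script left them, time stands still between calls to the robot, and variables do not carry over. Pictures are saved under pics/ and viewed, at most 14 in all, crops included, and the job is handed in when it is done.

```bash
ls; mkdir -p pics
python3 - <<'E'
from station import robot
import cv2,numpy as np
for n in("scene","top"):
    p,d=robot.read_camera(n); cv2.imwrite(f"pics/{n}0.png",p[:,:,::-1]); np.save(f"pics/{n}0.npy",d)
    i=robot.camera_info(n); print(n,i)
    print((d>0).mean())
print(robot.read_time_s(), robot.tips_ahead)
E
```

```text
pics
scene {'vertical_fov': 48.2760269476467, 'cx': 312.8161900421932, 'cy': 235.38523546383405, 'world_from_camera': array([[-0.36330448, -0.76147167,  0.53681537,  1.3096667 ],
       [ 0.93166532, -0.29501931,  0.21204561,  0.3109125 ],
       [-0.00309583,  0.57716938,  0.81661859,  1.15784932],
       [ 0.        ,  0.        ,  0.        ,  1.        ]])}
0.9960872395833333
top {'vertical_fov': 49.89349525307011, 'cx': 319.7194234843735, 'cy': 238.91027192287916, 'world_from_camera': array([[-0.02864889,  0.97986431, -0.19759851,  0.28736798],
       [-0.99954688, -0.02990861, -0.00339312,  0.05111408],
       [-0.00923469,  0.19741177,  0.98027716,  1.51701962],
       [ 0.        ,  0.        ,  0.        ,  1.        ]])}
0.996103515625
0.1 0.022
```

View pics/top0.png

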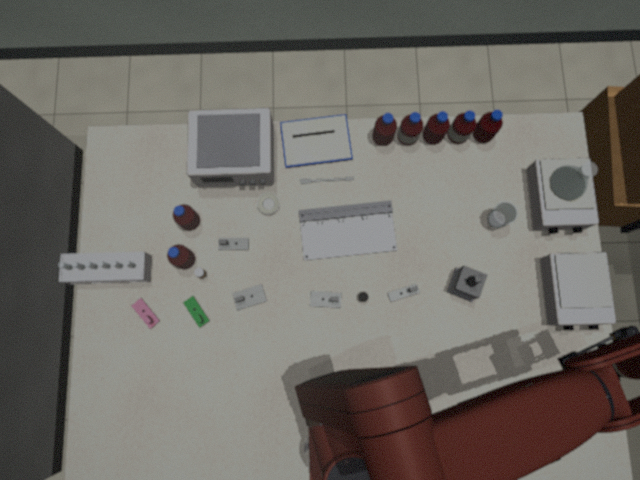

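View pics/scene0.png

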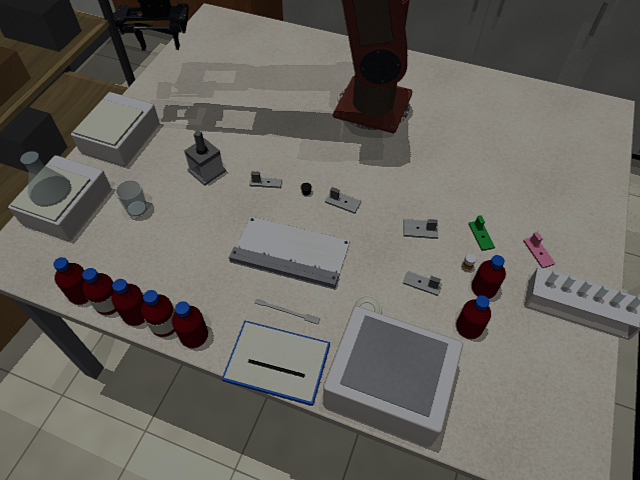

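The four grey carriers in the top view are near (233,243), (250,297), (325,299) and (403,293). The green (195,311) and pink (145,313) look-alikes are to be left alone. The stage is at (347,230), the probe stand at (468,283), the stopper at (363,297) and the dish at (268,204). I'll confirm with enlarged crops.

Run:
```python
import cv2
a=cv2.imread("pics/top0.png")[190:335,215:500]; a=cv2.resize(a,None,fx=2.8,fy=2.8,interpolation=cv2.INTER_CUBIC)
cv2.imwrite("pics/c_top.png",a)
b=cv2.imread("pics/scene0.png")[125:310,180:460]; b=cv2.resize(b,None,fx=2.8,fy=2.8,interpolation=cv2.INTER_CUBIC)
cv2.imwrite("pics/c_scene.png",b)
```

```text
(no output)
```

View pics/c_top.png

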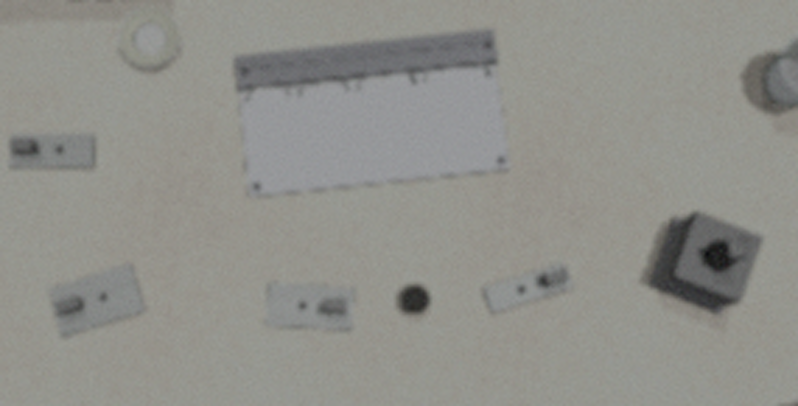

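View pics/c_scene.png

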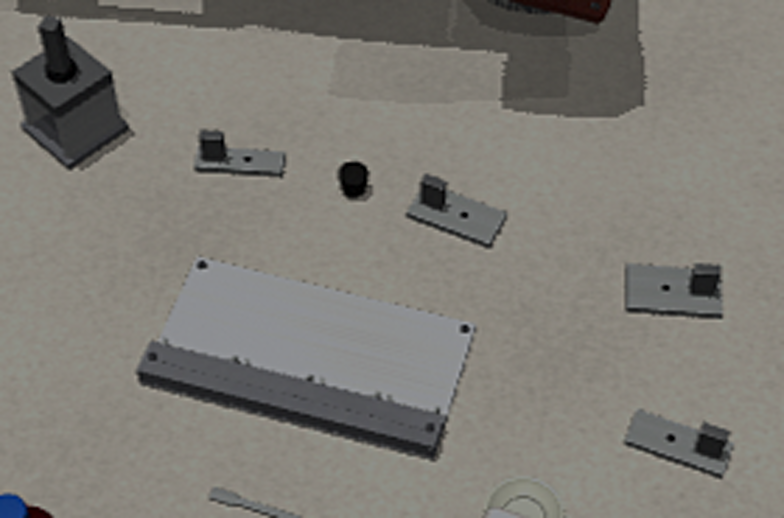

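The crops confirm four steel carriers, each with a dark dot and a grey grip: 36 mm at top (233,243), 52 mm at (250,297), 44 mm at (325,299) and 28 mm at (403,293). The stage's front is clear, with the block on its far side. Now I'll measure.

```bash
cat > lib.py <<'E'
import cv2,numpy as np
def cast(info,uv,z):
    """rays of pixels uv (N,2) onto the level plane at z -> (N,3)"""
    uv=np.atleast_2d(uv).astype(float); f=240/np.tan(np.radians(info["vertical_fov"]/2))
    d=np.c_[(uv[:,0]-info["cx"])/f,-(uv[:,1]-info["cy"])/f,-np.ones(len(uv))]
    T=info["world_from_camera"]; w=d@T[:3,:3].T; o=T[:3,3]
    return o+w*((z-o[2])/w[:,2])[:,None]
def project(info,p):
    T=info["world_from_camera"]; f=240/np.tan(np.radians(info["vertical_fov"]/2))
    c=(np.atleast_2d(p)-T[:3,3])@T[:3,:3]
    return np.c_[info["cx"]+f*c[:,0]/-c[:,2],info["cy"]-f*c[:,1]/-c[:,2]]
def steel(pic):
    """neutral (not warm) pixels: steel, aluminium"""
    b=cv2.GaussianBlur(pic,(3,3),0).astype(int)
    return ((b[:,:,0]-b[:,:,2]<8)&(b.max(2)>25)).astype(np.uint8)
E
python3 - <<'E'
import cv2,numpy as np
from lib import *
for n,pts in (("top",dict(plate=(240,248),bench=(280,270),stage=(350,240),car4=(258,296),block=(350,210),c1=(390,296),c3=(315,297),dot3=(323,299))),("scene",dict(plate=(410,279),bench=(380,240),stage=(290,240),car4=(410,230),c1=(275,183),dot4=(418,228)))):
    p=cv2.imread(f"pics/{n}0.png")[:,:,::-1]
    for k,(u,v) in pts.items(): print(n,k,p[v-1:v+2,u-1:u+2].reshape(-1,3).mean(0).round())
    m=steel(p); k,l,s,c=cv2.connectedComponentsWithStats(m)
    for i in range(1,k):
        if s[i,4]>60 and 170<c[i][0]<480 and 120<c[i][1]<330: print(i,s[i],c[i].round(1))
E
```

```text
top plate [126. 128. 126.]
top bench [150. 148. 141.]
top stage [150. 152. 154.]
top car4 [135. 137. 135.]
top block [108. 109. 112.]
top c1 [138. 140. 139.]
top c3 [141. 143. 142.]
top dot3 [112. 113. 112.]
2 [    0    85   529   395 85425] [208.5 266.9]
15 [449 125  22  17 130] [456.8 135.9]
17 [397 127  23  17 124] [405.4 137.5]
139 [368 178  14  10  61] [374.  181.9]
205 [170 226  15  17  83] [176.7 233.1]
243 [165 245  15  14 152] [172.5 251.7]
316 [377 280  49  24 503] [403.1 292.5]
354 [294 293  13  14 105] [300.7 299.8]
446 [336 319  11  12  61] [340.3 323.8]
scene plate [105. 108. 107.]
scene bench [140. 135. 127.]
scene stage [141. 142. 142.]
scene car4 [107. 110. 109.]
scene c1 [109. 111. 111.]
scene dot4 [64. 66. 66.]
82 [ 184  104   47   82 1638] [205.4 150.9]
89 [ 242  109  100   32 1614] [295.4 123.8]
98 [341 121  53  39 837] [366.1 138. ]
162 [249 171  33  17 358] [263.8 181.1]
165 [325 187  36  27 504] [342.4 200.8]
172 [ 228  216  122   74 5483] [290.7 252. ]
175 [403 219  35  20 640] [420.3 228.2]
185 [464 253  13  12 108] [470.1 258.5]
192 [403 271  39  25 568] [422.8 282.7]
215 [255 299  65  25 321] [289.4 311.5]
217 [173 300  17  17 222] [181.7 308.2]
```

```bash
cat >> lib.py <<'E'
def dots(pic,info,z,size,guess):
    """small dark blob centre near the pixel guess, cast on plane z"""
    g=cv2.GaussianBlur(pic,(3,3),0).mean(2); u,v=np.round(guess).astype(int); r=size
    w=g[v-r:v+r+1,u-r:u+r+1]; m=np.clip(np.percentile(w,60)-12-w,0,None)
    yy,xx=np.mgrid[v-r:v+r+1,u-r:u+r+1]; return cast(info,[(m*xx).sum()/m.sum(),(m*yy).sum()/m.sum()],z)[0]
def find_carriers(pic,info):
    """scene view: bright steel plate on the bench -> list of dict(dot, yaw, width, len, px)"""
    g=cv2.GaussianBlur(pic,(3,3),0).astype(int); neutral=(g[:,:,0]-g[:,:,2]<5)&(g.max(2)>40)
    k,l,s,c=cv2.connectedComponentsWithStats(neutral.astype(np.uint8)); out=[]
    for i in range(1,k):
        if not 200<s[i,4]<900: continue
        W=cast(info,[c[i]],.01)[0]
        if not(.3<W[0]<.85 and -.5<W[1]<.5): continue
        comp=l==i; plate=(comp&(g.mean(2)>88)).astype(np.uint8)
        kk,ll,ss,cc=cv2.connectedComponentsWithStats(plate); j=1+ss[1:,4].argmax() if kk>1 else 0
        v,u=np.nonzero(ll==j); P=cast(info,np.c_[u,v],.008)[:,:2]
        (cx,cy),(a,b),ang=cv2.minAreaRect((P*1000).astype(np.float32))
        if a<b: ang+=90; a,b=b,a
        # dot: dark hole in the plate; grip: dark blob
        dark=(cv2.morphologyEx(comp.astype(np.uint8),cv2.MORPH_CLOSE,np.ones((5,5)))>0)&(g.mean(2)<80)
        kd,ld,sd,cd=cv2.connectedComponentsWithStats(dark.astype(np.uint8))
        blobs=sorted([(int(sd[q,4]),cd[q].round(1).tolist()) for q in range(1,kd) if sd[q,4]>=2],reverse=True)
        out.append(dict(px=c[i].round(1),c=np.round([cx,cy],1),L=round(a,1),W=round(b,1),ang=round(ang,1),blobs=blobs[:3]))
    return out
E
python3 - <<'E'
import cv2,numpy as np
from lib import *
from station import robot
I=robot.camera_info("scene");T=robot.camera_info("top")
p=cv2.imread("pics/scene0.png")[:,:,::-1]; t=cv2.imread("pics/top0.png")[:,:,::-1]
for q in find_carriers(p,I):
    print(q)
    if len(q["blobs"])>1:
        d=dots(p,I,.008,3,q["blobs"][1][1]); uv=project(T,[d])[0]; print("  dot scene",d.round(4),"top",dots(t,T,.008,3,uv).round(4),uv.round(1))
# stage screws on plate (z 6) and block (z 24), from the crop pixels
for n,im,inf,L in(("scene",p,I,[(252,219.5,6),(346,242.5,6),(234.5,252.3,24),(333.5,277.5,24)]),("top",t,T,[(307,256.5,6),(394,247.3,6),(302.7,215.5,24),(389.3,206,24)])):
    for u,v,z in L: print(n,z,dots(im,inf,z/1e3,3,(u,v)).round(4))
# corners of the stage plate in the scene
m=((np.abs(p.astype(int)[:,:,0]-p[:,:,2])<5)&(p.mean(2)>122)).astype(np.uint8); m=cv2.morphologyEx(m,cv2.MORPH_OPEN,np.ones((3,3)))
cs,_=cv2.findContours(m[200:300,200:380],0,2); c=max(cs,key=cv2.contourArea)+[200,200]
a=cv2.approxPolyDP(c,4,True)[:,0]; print(np.c_[a,cast(I,a,.006).round(4)])
E
```

```text
{'px': array([201.5, 151.6]), 'c': array([ 345.3, -405.3]), 'L': 5.5, 'W': 0.0, 'ang': -119.1, 'blobs': [(342, [201.5, 151.9])]}
{'px': array([206.2, 169.6]), 'c': array([ 395.9, -337.6]), 'L': 0.0, 'W': 0.0, 'ang': 0.0, 'blobs': [(623, [206.5, 169.7])]}
{'px': array([266.5, 182.5]), 'c': array([ 428.1, -180.6]), 'L': 88.8, 'W': 26.1, 'ang': 111.1, 'blobs': [(47, [265.5, 185.9]), (20, [256.6, 180.4]), (6, [268.0, 181.5])]}lib.py:20: RuntimeWarning: invalid value encountered in scalar divide
  yy,xx=np.mgrid[v-r:v+r+1,u-r:u+r+1]; return cast(info,[(m*xx).sum()/m.sum(),(m*yy).sum()/m.sum()],z)[0]
lib.py:18: RuntimeWarning: invalid value encountered in cast
  g=cv2.GaussianBlur(pic,(3,3),0).mean(2); u,v=np.round(guess).astype(int); r=size
lib.py:19: RuntimeWarning: overflow encountered in scalar subtract
  w=g[v-r:v+r+1,u-r:u+r+1]; m=np.clip(np.percentile(w,60)-12-w,0,None)
Traceback (most recent call last):
  File "lib.py", line 19, in dots
    w=g[v-r:v+r+1,u-r:u+r+1]; m=np.clip(np.percentile(w,60)-12-w,0,None)
                                        ~~~~~~~~~~~~~^^^^^^
IndexError: index -1 is out of bounds for axis 0 with size 0
```

```bash
python3 - <<'E'
s=open("lib.py").read(); i=s.index("        # dot: dark"); s=s[:i]+'''        if b<15 or a<70: continue
        ax=np.array([np.cos(np.radians(ang)),np.sin(np.radians(ang))]); c0=np.array([cx,cy])/1e3; val=[]
        for sg in(1,-1):
            uv=np.round(project(info,[[*(c0-sg*.026*ax),.012]])[0]).astype(int); val.append(g[uv[1]-1:uv[1]+2,uv[0]-1:uv[0]+2].mean())
        if val[1]<val[0]: ax=-ax
        d=dots(pic,info,.008,3,project(info,[[*(c0+.008*ax),.008]])[0])
        out.append(dict(px=c[i].round(1),c=c0.round(4),L=round(a,1),W=round(b,1),yaw=float(np.arctan2(ax[1],ax[0])),dot=d.round(4),val=np.round(val)))
    return out
'''
open("lib.py","w").write(s)
E
cat > meas.py <<'E'
import cv2,numpy as np
from lib import *
from station import robot
I=robot.camera_info("scene");T=robot.camera_info("top")
p=cv2.imread("pics/scene0.png")[:,:,::-1]; t=cv2.imread("pics/top0.png")[:,:,::-1]
for q in find_carriers(p,I):
    print(q); d=q["dot"]; print("   dot top",dots(t,T,.008,3,project(T,[d])[0]).round(4))
for n,im,inf,L in(("scene",p,I,[(252,219.5,6),(346,242.5,6),(234.5,252.3,24),(333.5,277.5,24)]),("top",t,T,[(307,256.5,6),(394,247.3,6),(302.7,215.5,24),(389.3,206,24)])):
    for u,v,z in L: print(n,z,dots(im,inf,z/1e3,3,(u,v)).round(4))
m=((np.abs(p.astype(int)[:,:,0]-p[:,:,2])<5)&(p.mean(2)>122)).astype(np.uint8); m=cv2.morphologyEx(m,cv2.MORPH_OPEN,np.ones((3,3)))
cs,_=cv2.findContours(m[200:300,200:380],0,2); c=max(cs,key=cv2.contourArea)+[200,200]
a=cv2.approxPolyDP(c,4,True)[:,0]; print(np.c_[a,cast(I,a,.006).round(4)])
E
python3 meas.py
```

```text
{'px': array([266.5, 182.5]), 'c': array([ 0.4281, -0.1806]), 'L': 88.8, 'W': 26.1, 'yaw': 1.9398848875334143, 'dot': array([ 0.425 , -0.1741,  0.008 ]), 'val': array([ 39., 109.])}
   dot top [ 0.4235 -0.1755  0.008 ]
{'px': array([343.3, 201.4]), 'c': array([0.4147, 0.0468]), 'L': 89.6, 'W': 43.5, 'yaw': 1.5086345516849755, 'dot': array([0.4144, 0.0541, 0.008 ]), 'val': array([ 31., 110.])}
   dot top [0.4134 0.053  0.008 ]
{'px': array([419.6, 228.5]), 'c': array([0.4271, 0.2698]), 'L': 87.4, 'W': 50.9, 'yaw': -1.298282009955436, 'dot': array([0.4291, 0.2616, 0.008 ]), 'val': array([109.,  29.])}
   dot top [0.4285 0.2609 0.008 ]
{'px': array([421.8, 282.5]), 'c': array([0.5883, 0.3163]), 'L': 89.7, 'W': 35.4, 'yaw': -1.5978850692968012, 'dot': array([0.5875, 0.3084, 0.008 ]), 'val': array([109.,  27.])}
   dot top [0.5868 0.3068 0.008 ]
{'px': array([289.7, 311.6]), 'c': array([0.7812, 0.0335]), 'L': 162.2, 'W': 15.5, 'yaw': 1.5902478702239158, 'dot': array([0.7838, 0.0431, 0.008 ]), 'val': array([115., 118.])}
   dot top [0.7758 0.042  0.008 ]
scene 6 [ 0.5621 -0.1611  0.006 ]
s
[... 217 characters left out ...]
4 ]
[[ 2.700e+02  2.240e+02  5.591e-01 -1.085e-01  6.000e-03]
 [ 2.970e+02  2.370e+02  5.723e-01 -2.510e-02  6.000e-03]
 [ 2.740e+02  2.370e+02  5.942e-01 -8.140e-02  6.000e-03]
 [ 3.080e+02  2.490e+02  5.972e-01  1.590e-02  6.000e-03]
 [ 2.870e+02  2.460e+02  6.082e-01 -3.840e-02  6.000e-03]
 [ 2.950e+02  2.570e+02  6.321e-01 -6.100e-03  6.000e-03]
 [ 3.410e+02  2.640e+02  6.095e-01  1.108e-01  6.000e-03]
 [ 3.240e+02  2.540e+02  5.967e-01  5.990e-02  6.000e-03]
 [ 3.430e+02  2.550e+02  5.819e-01  1.065e-01  6.000e-03]
 [ 3.370e+02  2.440e+02  5.553e-01  8.050e-02  6.000e-03]
 [ 3.300e+02  2.450e+02  5.649e-01  6.460e-02  6.000e-03]
 [ 3.150e+02  2.330e+02  5.432e-01  1.440e-02  6.000e-03]]
```

Run:
```python
import cv2,numpy as np
b=cv2.imread("pics/scene0.png")
# mean of fresh frames for low noise
from station import robot
s=np.mean([robot.read_camera("scene")[0].astype(float) for _ in range(4)],0)
np.save("pics/mean_scene.npy",s)
b=np.clip(s[:,:,::-1]*1.4,0,255).astype(np.uint8)
c=cv2.resize(b[235:290,222:345],None,fx=6.5,fy=6.5,interpolation=cv2.INTER_CUBIC); cv2.imwrite("pics/zoom_block.png",c)
d=cv2.resize(b[120:190,175:235],None,fx=8,fy=8,interpolation=cv2.INTER_CUBIC); cv2.imwrite("pics/zoom_probe.png",d)
```

```text
(no output)
```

View pics/zoom_block.png

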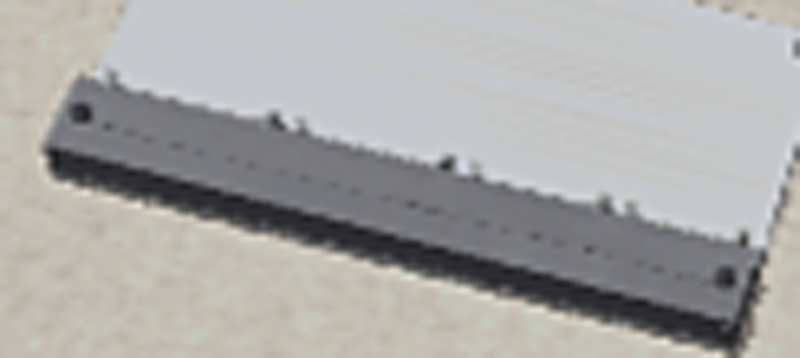

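View pics/zoom_probe.png

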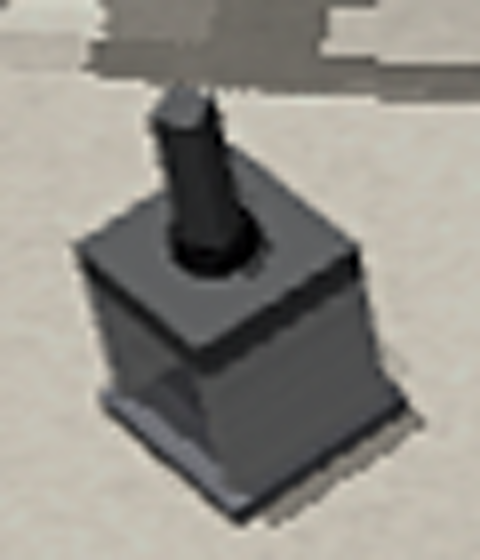

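The zoomed scene view shows cheek tips peeking over the block: outer ones at zoom (112,78) and (743,238), pairs at (275,122)/(302,127), (447,164)/(476,172) and (605,204)/(632,209). In the probe zoom the handle top is at (183,107), with the stand's top corners at (78,245), (205,352), (357,248) and about (230,150).

Run:
```python
import cv2,numpy as np
from lib import *
from station import robot
I=robot.camera_info("scene");T=robot.camera_info("top")
yaw=.079; ex=np.array([np.cos(yaw),np.sin(yaw)]); ey=np.array([-ex[1],ex[0]])
mid=np.array([.5513,-.0314])
def st(P): P=np.atleast_2d(P)[:,:2]-mid; return np.c_[P@ex,P@ey]*1000
Z=np.array([(112,78),(275,122),(302,127),(447,164),(476,172),(605,204),(632,209),(743,238)])/6.5+[222-.5+.08,235-.5+.08]
print("cheek tips z=15 rel. front-screw mid:\n",st(cast(I,Z,.015)).round(1).tolist())
# block front edge (z=24) and plate edges along pocket-ish lines, scene mean and top
s=np.load("pics/mean_scene.npy").mean(2); t=np.mean([robot.read_camera("top")[0].astype(float) for _ in range(4)],0).mean(2)
np.save("pics/mean_top.npy",t)
for n,im,inf in(("scene",s,I),("top",t,T)):
    for z,lo,hi in((.024,60,170),(.006,-50,40)):
        res=[]
        for y in(-100,-40,-25,25,40,100):
            X=np.arange(lo,hi,.5); P=np.array([[*(mid+x/1e3*ex+y/1e3*ey),z] for x in X]); uv=project(inf,P).astype(np.float32)
            pr=cv2.remap(im.astype(np.float32),uv[None,:,0],uv[None,:,1],cv2.INTER_LINEAR)[0]; g=np.gradient(cv2.GaussianBlur(pr[None],(9,1),0)[0])
            res.append((X[g.argmin()],X[g.argmax()]))
        print(n,z,res)
# stand and probe
S=np.array([(78,245),(205,352),(357,248)])/8+[175-.44,120-.44]; C=cast(I,S,.085); print("stand corners",C.round(4).tolist(),"centre",((C[0]+C[2])/2).round(4),"yaw",np.arctan2(*(C[1]-C[0])[1::-1]),np.arctan2(*(C[2]-C[1])[1::-1]))
for z in(.151,): print("handle top",cast(I,np.array([[183,107]])/8+[174.56,119.56],z).round(4))
H=np.array([(150,117),(178,88),(214,96),(190,128)])/8+[174.56,119.56]; h=cast(I,H,.151); print(h.round(4).tolist())
b=cv2.resize(np.clip(np.dstack([t]*3)*1.4,0,255).astype(np.uint8)[255:310,440:500],None,fx=9,fy=9,interpolation=cv2.INTER_CUBIC); cv2.imwrite("pics/zoom_probe_top.png",b)
```

```text
cheek tips z=15 rel. front-screw mid:
 [[99.1, -127.6], [100.3, -58.6], [99.4, -47.7], [99.5, 12.2], [99.8, 24.2], [99.4, 76.4], [98.6, 87.1], [98.9, 131.6]]
scene 0.024 [(np.float64(141.0), np.float64(154.5)), (np.float64(141.5), np.float64(154.0)), (np.float64(107.0), np.float64(155.5)), (np.float64(140.5), np.float64(155.5)), (np.float64(142.0), np.float64(154.0)), (np.float64(141.5), np.float64(153.5))]
scene 0.006 [(np.float64(-10.5), np.float64(-7.0)), (np.float64(-38.5), np.float64(-8.0)), (np.float64(-22.5), np.float64(-8.0)), (np.float64(30.0), np.float64(-6.5)), (np.float64(-28.5), np.float64(-7.5)), (np.float64(-15.5), np.float64(-8.5))]
top 0.024 [(np.float64(101.0), np.float64(138.5)), (np.float64(101.5), np.float64(138.5)), (np.float64(101.0), np.float64(139.5)), (np.float64(99.0), np.float64(139.5)), (np.float64(101.0), np.float64(138.5)), (np.float64(101.5), np.float64(139.0))]
top 0.006 [(np.float64(-14.5), np.float64(-8.0)), (np.float64(-14.5), np.float64(-7.5)), (np.float64(-15.0), np.float64(-9.0)), (np.float64(-15.5), np.float64(-8.5)), (np.float64(-14.0), np.float64(-8.0)), (np.float64(-13.5), np.float64(-7.5))]
stand corners [[0.4639, -0.4041, 0.085], [0.4925, -0.3392, 0.085], [0.4304, -0.3133, 0.085]] centre [ 0.4472 -0.3587  0.085 ] yaw 1.1556043504051627 2.747102308554503
handle top [[ 0.4474 -0.3587  0.151 ]]
[[0.4556, -0.3666, 0.151], [0.4401, -0.3645, 0.151], [0.4391, -0.3515, 0.151], [0.4553, -0.3518, 0.151]]
```

View pics/zoom_probe_top.png

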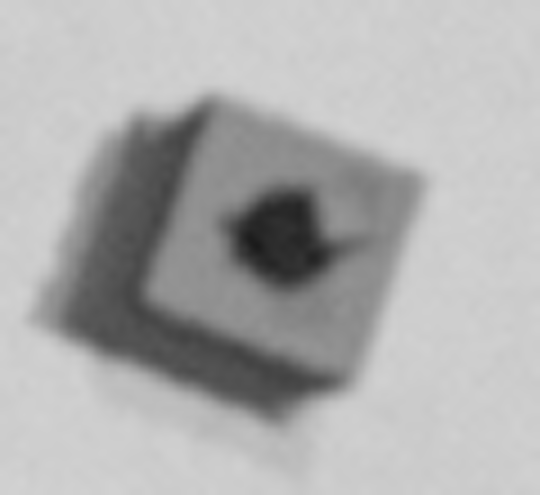

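```bash
cat > act.py <<'E'
import numpy as np
from scipy.spatial.transform import Rotation as R
from station import robot
from lib import *
YAW=.079; EX=np.array([np.cos(YAW),np.sin(YAW)]); EY=np.array([-EX[1],EX[0]])
SHIFT=.001; ORG=np.array([.5513,-.0314])+.106*EX+SHIFT*EY
PY={1:.10725,2:.04775,3:-.01975,4:-.09525}; WID={1:28,2:36,3:44,4:52}
UP=.22
def S(x,y): return ORG+x*EX+y*EY
def quat(phi):
    q=R.from_matrix(np.c_[[np.cos(phi),np.sin(phi),0],[np.sin(phi),-np.cos(phi),0],[0,0,-1]]).as_quat(); return [q[3],*q[:3]]
def down(phi,pos):
    j=robot.ik(list(pos),quat(phi)); return None if j is None else np.array(j)
def locate(n,exp):
    pic,_=robot.read_camera("scene"); c=[q for q in find_carriers(pic,robot.camera_info("scene")) if abs(q["W"]-WID[n])<6 and 80<q["L"]<100]
    c=[q for q in c if np.linalg.norm(q["dot"][:2]-exp)<.1]; 
    if not c: return None
    q=min(c,key=lambda q:abs(q["W"]-WID[n])); d=q["dot"][:2]-[.0005,.0006]
    print("located",n,d.round(4),round(q["yaw"],3),q["W"],q["px"]); return d,q["yaw"]
def pick(n,d,yaw):
    g=d-.034*np.array([np.cos(yaw),np.sin(yaw)]); best=None
    for k in(0,np.pi):
        a=down(yaw+k,[*g,.1]); b=down(YAW+k,[*S(-.096,PY[n]),.1])
        if a is not None and b is not None and (best is None or max(abs(a[5]),abs(b[5]))<best[0]): best=(max(abs(a[5]),abs(b[5])),k)
    k=best[1]; robot.gripper_open(); robot.move_pose([*g,UP],quat(yaw+k)); robot.movel([*g,.08],v=.3); robot.movel([*g,.034],v=.1)
    robot.close_gripper(25); robot.movel([*g,.1],v=.2); robot.movel([*g,UP],v=.35)
    print("width",robot.read_width(),"t",robot.read_time_s(),"k",k); return k
def place(n,k,zs=.0405):
    y=PY[n]; robot.move_pose([*S(-.100,y),UP],quat(YAW+k)); robot.movel([*S(-.100,y),.07],v=.3); f0=np.array(robot.read_contact_force())
    robot.movel([*S(-.100,y),zs],v=.06); robot.movel([*S(-.077,y),zs],v=.06); print("dF",(np.array(robot.read_contact_force())-f0).round(1),"w",robot.read_width())
    robot.gripper_open(); robot.movel([*S(-.077,y),.12],v=.3)
def push(n,far=-.069,fmax=8):
    y=PY[n]; robot.close_gripper(10); robot.movel([*S(-.110,y),.12],v=.3); robot.movel([*S(-.110,y),.041],v=.2); robot.movel([*S(-.100,y),.041],v=.1)
    f0=np.array(robot.read_contact_force()); x=-.100
    while x<far:
        x+=.0015 if x<-.08 else .001; robot.movel([*S(x,y),.041],v=.05); f=np.array(robot.read_contact_force())-f0
        if np.linalg.norm(f)>fmax: break
    print("push stop x",round(x,4),"f",f.round(1),"t",robot.read_time_s())
    robot.movel([*S(x-.012,y),.041],v=.15); robot.movel([*S(x-.012,y),.12],v=.3); robot.movel([*S(x-.012,y),UP],v=.4); robot.gripper_open()
E
python3 - <<'E'
from act import *
I=robot.camera_info("scene");T=robot.camera_info("top"); mid=np.array([.5513,-.0314])
for n,im,inf in(("scene",np.load("pics/mean_scene.npy").mean(2),I),("top",np.load("pics/mean_top.npy"),T)):
    for x in(20,50,80):
        r=[]
        for lo in(-155,122):
            X=np.arange(lo,lo+33,.5); uv=project(inf,np.array([[*(mid+x/1e3*EX+y/1e3*EY),.006] for y in X])).astype(np.float32)
            g=np.abs(np.gradient(cv2.GaussianBlur(cv2.remap(im.astype(np.float32),uv[None,:,0],uv[None,:,1],1),(7,1),0)[0])); r.append(X[g.argmax()])
        print(n,x,r,np.mean(r))
q=locate(1,np.array([.424,-.175])); pick(1,*q)
E
```

```text
scene 20 [np.float64(-138.0), np.float64(138.5)] 0.25
scene 50 [np.float64(-138.0), np.float64(138.5)] 0.25
scene 80 [np.float64(-138.0), np.float64(138.5)] 0.25
top 20 [np.float64(-140.0), np.float64(136.0)] -2.0
top 50 [np.float64(-138.0), np.float64(138.5)] 0.25
top 80 [np.float64(-138.5), np.float64(135.5)] -1.5
located 1 [ 0.4245 -0.1747] 1.94 26.1 [266.6 182.5]
width 0.010677289798515186 t 5.7333 k 0
```

```bash
sed -i 's/^SHIFT=.001/SHIFT=.0005/' act.py
python3 - <<'E'
from act import *
place(1,0); push(1)
pic,_=robot.read_camera("scene"); cv2.imwrite("pics/p1.png",cv2.resize(pic[205:290,215:400],None,fx=4.2,fy=4.2,interpolation=cv2.INTER_CUBIC)[:,:,::-1])
for n,e in((3,[.414,.0535]),(4,[.429,.261]),(2,[.587,.3076])): locate(n,np.array(e))
E
```

```text
dF [ 0.6 -0.1 -1.1] w 0.01086287219308197
push stop x -0.072 f [-3.5 -0.9  7.3] t 19.3
located 3 [0.4139 0.0535] 1.479 40.8 [343.4 201.5]
located 2 [0.587  0.3078] -1.594 36.8 [421.9 282.6]
```

View pics/p1.png

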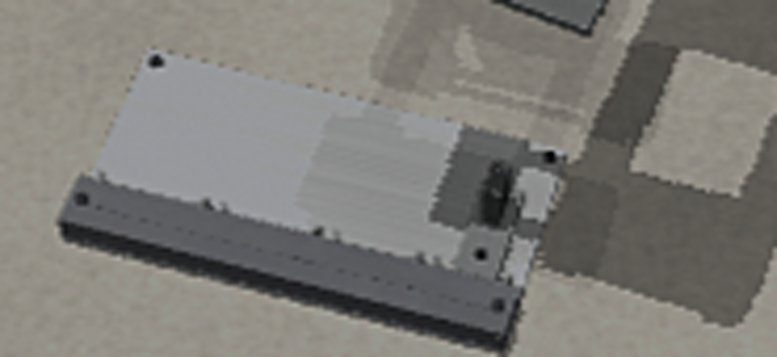

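Carrier 1 is under the overhang in pocket 1, with its dot visible at crop (480,254). I'll push again using the lateral force only, to confirm it is hard against the stop.

```bash
python3 - <<'E'
s=open("act.py").read()
s=s.replace("x=-.100\n","x=-.100; tr=[]\n").replace("        if np.linalg.norm(f)>fmax: break\n","        tr.append((round(x*1e3,1),*f.round(1)))\n        if -f[:2]@EX>fmax: break\n").replace("\"f\",f.round(1),\"t\"","\"f\",[tuple(map(float,a)) for a in tr[-7:]],\"t\"")
open("act.py","w").write(s)
E
python3 - <<'E'
from act import *
push(1,far=-.066,fmax=10)
pic,_=robot.read_camera("scene"); I=robot.camera_info("scene")
d=dots(pic,I,.014,3,project(I,[[*S(-.017,PY[1]),.014]])[0]); r=d[:2]-ORG; print("dot stage",r@EX,r@EY-PY[1])
q=locate(3,np.array([.414,.0535])); k=pick(3,*q); place(3,k); push(3,far=-.066,fmax=10)
pic,_=robot.read_camera("scene")
d=dots(pic,I,.014,3,project(I,[[*S(-.017,PY[3]),.014]])[0]); r=d[:2]-ORG; print("dot3 stage",r@EX,r@EY-PY[3])
E
```

```text
push stop x -0.069 f [(-75.0, -0.3, 0.2, -0.4), (-74.0, -0.4, 0.5, 0.4), (-73.0, -0.4, 1.2, -0.1), (-72.0, -3.1, 1.1, 2.3), (-71.0, -6.3, -0.7, 4.5), (-70.0, -9.1, -0.5, 6.5), (-69.0, -11.9, -0.8, 9.7)] t 30.8917
dot stage -0.017026335649297755 0.0022229700255619184
located 3 [0.4139 0.0535] 1.479 40.7 [343.2 201.4]
width 0.010396435613344586 t 38.5917 k 0
dF [-0.8 -1.1  0.6] w 0.01055184964699428
push stop x -0.066 f [(-72.0, -3.2, -0.5, 7.3), (-71.0, -3.7, -1.7, 6.8), (-70.0, -4.7, -1.4, 6.7), (-69.0, -4.4, -1.0, 7.4), (-68.0, -6.0, -1.4, 8.1), (-67.0, -5.6, -1.5, 7.5), (-66.0, -5.5, -0.7, 8.6)] t 52.75
dot3 stage -0.016785753354255906 0.0024088761856712985
```

```bash
sed -i 's/^SHIFT=.0005/SHIFT=.0015/' act.py
python3 - <<'E'
from act import *
robot.move_pose([.40,-.30,.3],quat(YAW))
I=robot.camera_info("scene"); pic,_=robot.read_camera("scene")
cv2.imwrite("pics/p3.png",cv2.resize(pic[170:300,215:455],None,fx=3.3,fy=3.3,interpolation=cv2.INTER_CUBIC)[:,:,::-1])
for q in find_carriers(pic,I): print(q)
E
```

```text
{'px': array([417.2, 239.9]), 'c': array([0.4638, 0.2724]), 'L': 88.9, 'W': 54.5, 'yaw': -1.3363532792529342, 'dot': array([0.4671, 0.2659, 0.008 ]), 'val': array([110.,  28.])}
{'px': array([421.8, 282.5]), 'c': array([0.5874, 0.3162]), 'L': 89.7, 'W': 36.7, 'yaw': -1.5930698077298289, 'dot': array([0.5875, 0.3083, 0.008 ]), 'val': array([109.,  27.])}
{'px': array([290. , 311.7]), 'c': array([0.7832, 0.0335]), 'L': 162.1, 'W': 15.9, 'yaw': 1.6170491598562544, 'dot': array([0.7839, 0.0403, 0.008 ]), 'val': array([107., 116.])}
```

View pics/p3.png

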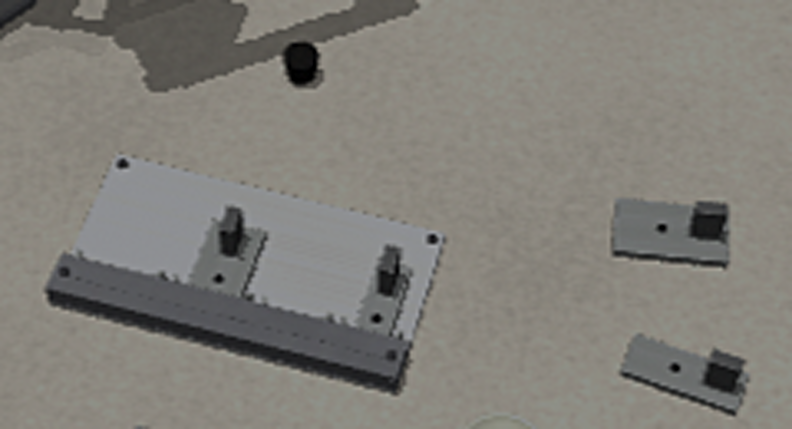

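Carriers 1 and 3 sit home, with dots at crop (376,318) and (218,279). The 52 mm carrier has been knocked about 4 cm and is now at crop (662,228), so I'm using its new pose.

Run:
```python
from act import *
I=robot.camera_info("scene")
def chk(n):
    pic,_=robot.read_camera("scene"); d=dots(pic,I,.014,3,project(I,[[*S(-.017,PY[n]),.014]])[0]); r=d[:2]-ORG; print("dot stage",n,(r@EX*1e3).round(1),((r@EY-PY[n])*1e3).round(1))
q=locate(4,np.array([.467,.266])); k=pick(4,*q); place(4,k); push(4,far=-.067,fmax=8); chk(4)
robot.move_pose([.40,-.25,.3],quat(YAW+k))
q=locate(2,np.array([.587,.3077])); k=pick(2,*q); place(2,k); push(2,far=-.067,fmax=8)
robot.move_pose([.447,-.3587,.3],quat(YAW+k))
for n in(1,2,3,4): chk(n)
print(robot.read_time_s())
pic,_=robot.read_camera("scene")
cv2.imwrite("pics/p4.png",cv2.resize(pic[200:300,215:365],None,fx=5,fy=5,interpolation=cv2.INTER_CUBIC)[:,:,::-1])
```

```text
located 4 [0.4667 0.2653] -1.336 54.5 [417.3 239.9]
width 0.010580572665578613 t 62.5167 k 3.141592653589793
dF [-1.4  0.2  0.2] w 0.010356207066557056
push stop x -0.071 f [(-77.0, -0.8, -0.5, 1.4), (-76.0, -0.7, -1.2, 1.1), (-75.0, -1.5, -0.3, 0.8), (-74.0, -1.5, -0.9, 1.3), (-73.0, -2.6, -1.0, 0.6), (-72.0, -5.7, -1.3, 3.4), (-71.0, -8.3, -2.6, 4.8)] t 76.125
dot stage 4 -17.2 1.6
located 2 [0.5871 0.3078] -1.593 36.7 [421.7 282.6]
width 0.010676720937504878 t 85.7667 k 3.141592653589793
dF [ 0.  -0.3 -0.3] w 0.010299095412111834
push stop x -0.07 f [(-76.0, -0.4, 0.2, -0.5), (-75.0, -0.5, 0.7, 0.1), (-74.0, -0.7, -0.4, -0.3), (-73.0, -1.1, -0.9, -0.5), (-72.0, -2.9, -1.8, 2.2), (-71.0, -7.2, -1.6, 3.1), (-70.0, -9.6, -1.6, 4.8)] t 99.6167
dot stage 1 -17.1 1.2
dot stage 2 -16.9 2.0
dot stage 3 -16.8 1.4
dot stage 4 -17.2 1.6
103.9
```

View pics/p4.png

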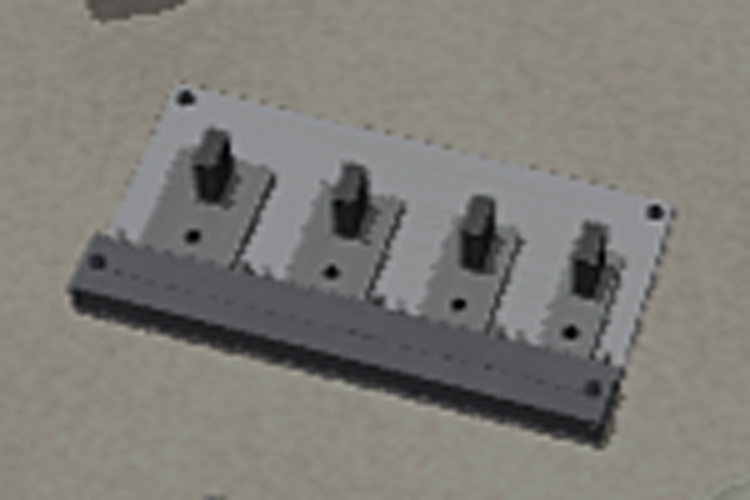

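All four carriers are square and home, with dots in the crop at (193,237), (332,272), (459,304) and (571,332). Next is the probe.

```bash
cat > probe.py <<'E'
from act import *
H=np.array([.4470,-.3590]); ks=[k for k in(0,np.pi/2,-np.pi/2,np.pi)]
def j6(k):
    v=[down(k,[*p,.2]) for p in(H,S(-.017,PY[1]),S(-.017,PY[4]))]; return 9 if any(a is None for a in v) else max(abs(a[5]) for a in v)
K=min(ks,key=j6)
def F(n=5): return np.mean([(robot.hold(.02),robot.read_contact_force())[1] for _ in range(n)],0)
E
python3 - <<'E'
from probe import *
print(K,j6(K))
robot.gripper_open(); robot.move_pose([*H,.26],quat(K)); robot.movel([*H,.124],v=.15); robot.close_gripper(35)
print("w",robot.read_width(),F(), robot.read_ft_torque()); robot.movel([*H,.25],v=.12); print(F())
robot.move_pose([*S(-.017,PY[1]+.001),.25],quat(K))
pic,_=robot.read_camera("scene"); 
cv2.imwrite("pics/pr.png",cv2.resize(pic[140:300,225:365],None,fx=3.7,fy=3.7,interpolation=cv2.INTER_CUBIC)[:,:,::-1]); print(robot.read_time_s())
E
```

```text
1.5707963267948966 0.8141783505403906
w 0.017587537983200778 [ 0.23385836 -0.12546903 -0.19298252] [-0.01057638 -0.13950211  0.01736055]
[ 0.00115405  0.0500708  -1.07147814]
110.975
```

View pics/pr.png

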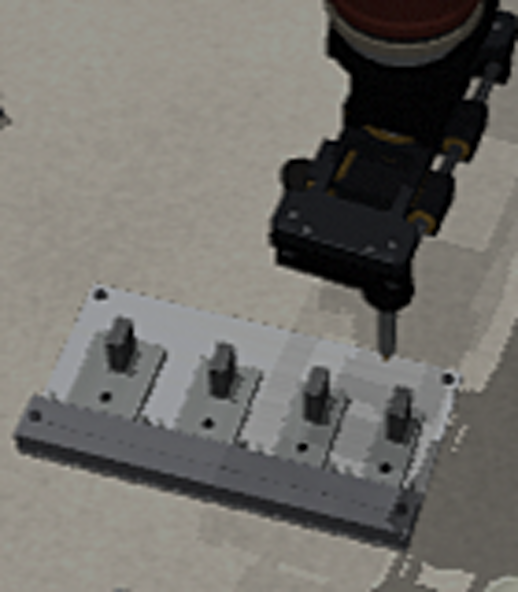

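The probe hangs upright in the gripper. Its tip is at crop (387,357), above dot 1 at (385,467).

Run:
```python
from probe import *
I=robot.camera_info("scene"); c=cast(I,np.array([[387,357.]])/3.7+[225-.4,140-.4],.139)[0]; e=(c[:2]-S(-.017,PY[1]+.001)); print("tip err stage mm",(e@EX*1e3).round(1),(e@EY*1e3).round(1))
for n in(1,):
    p=S(-.017,PY[n]+.001); robot.movel([*p,.14],v=.2); f0=F(10); z=.1225
    robot.movel([*p,z],v=.03); f=(F(10)-f0)
    while f[2]<1.0 and z>.1195: z-=.001; robot.movel([*p,z],v=.03); f=F(10)-f0
    robot.hold(.3); print(n,z,f.round(2))
    pic,_=robot.read_camera("scene"); robot.movel([*p,.19],v=.15)
u,v=project(I,[[*p,.014]])[0].astype(int); cv2.imwrite("pics/touch1.png",cv2.resize(pic[v-30:v+30,u-35:u+35],None,fx=8,fy=8,interpolation=cv2.INTER_CUBIC)[:,:,::-1])
```

```text
tip err stage mm -3.5 -2.1
1 0.1225 [-0.42  0.05  1.28]
```

View pics/touch1.png

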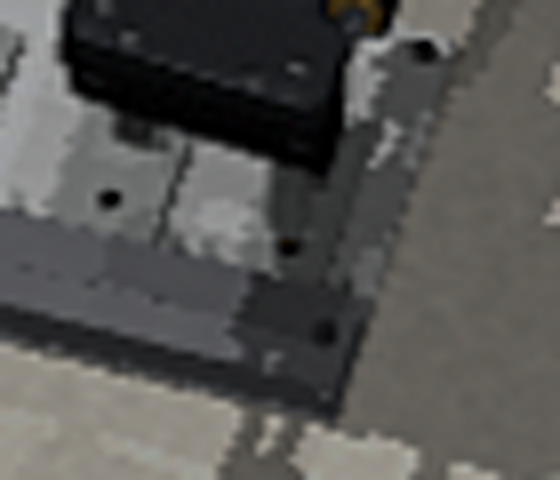

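The brass tip sits on the dark dot of carrier 1 at crop (290,244). On to the other three, then return the probe.

Run:
```python
from probe import *
I=robot.camera_info("scene"); tiles=[]
for n in(2,3,4):
    p=S(-.0165,PY[n]+.001); robot.movel([*p,.19],v=.2); robot.movel([*p,.14],v=.2); f0=F(10); z=.1225
    robot.movel([*p,z],v=.03); f=(F(10)-f0)
    while f[2]<1.0 and z>.1195: z-=.001; robot.movel([*p,z],v=.03); f=F(10)-f0
    robot.hold(.3); print(n,z,f.round(2))
    pic,_=robot.read_camera("scene"); robot.movel([*p,.19],v=.15)
    u,v=project(I,[[*p,.014]])[0].round().astype(int); tiles.append(cv2.resize(pic[v-14:v+15,u-14:u+15],(264,264),interpolation=cv2.INTER_CUBIC))
cv2.imwrite("pics/touch234.png",np.hstack(tiles)[:,:,::-1]); robot.movel([*p,.26],v=.2); print(robot.read_time_s())
```

```text
2 0.1215 [-0.8  -0.05  1.2 ]
3 0.1215 [-0.86 -0.26  1.16]
4 0.1225 [-0.68  0.49  1.13]
123.7583
```

View pics/touch234.png

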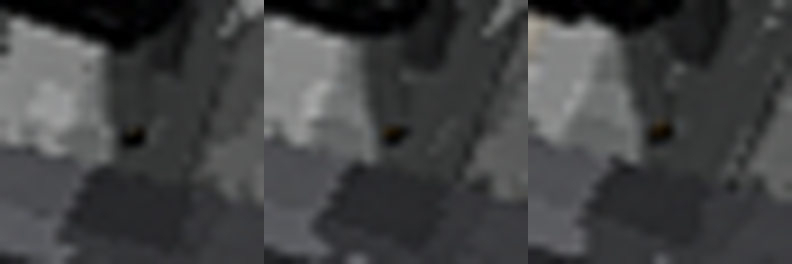

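The brass tip lies on the dot in all three tiles, at (133,133), (392,132) and (659,130), with about 1.2 N at each. Returning the probe.

Run:
```python
from probe import *
robot.move_pose([*H,.26],quat(K)); f0=F(10); robot.movel([*H,.16],v=.12); print("mid",(F(10)-f0).round(2)); robot.movel([*H,.1245],v=.06); print("down",(F(10)-f0).round(2))
robot.gripper_open(); robot.hold(.3); robot.movel([*H,.26],v=.15); robot.move_pose([.3,-.55,.3],quat(K)); robot.hold(.5)
I=robot.camera_info("scene"); pic,_=robot.read_camera("scene")
for n in(1,2,3,4):
    d=dots(pic,I,.014,3,project(I,[[*S(-.017,PY[n]),.014]])[0]); r=d[:2]-ORG; print(n,(r@EX*1e3).round(1),((r@EY-PY[n])*1e3).round(1))
cv2.imwrite("pics/fin.png",cv2.resize(pic[115:295,175:365],None,fx=3.3,fy=3.3,interpolation=cv2.INTER_CUBIC)[:,:,::-1]); print(robot.read_time_s(),robot.read_contact_force())
```

```text
mid [-0.26 -0.07 -0.23]
down [-0.24  0.03 -0.22]
1 -17.1 1.2
2 -16.9 2.0
3 -16.8 1.4
4 -17.3 1.6
131.35 [-0.7609145  -0.74526747 -0.34565329]
```

View pics/fin.png

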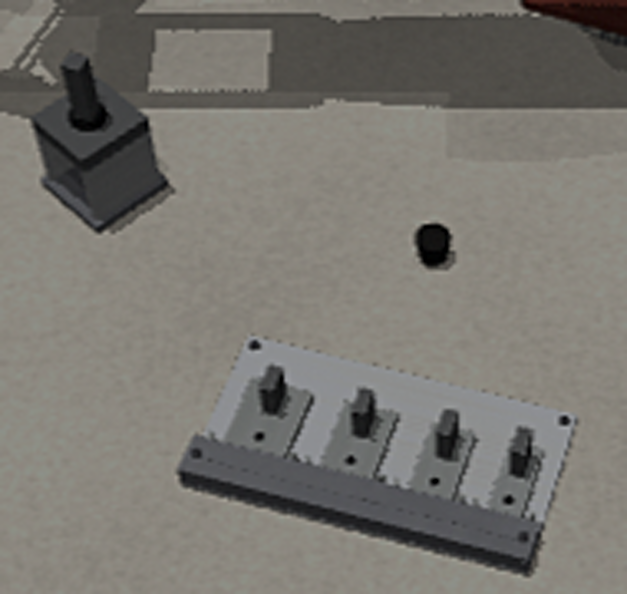

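The probe is upright in its stand at crop (85,110), the four carriers are home and the arm is clear. Handing in.

```bash
python3 -c "
from station import robot
print(robot.hand_in())"
```

```text
the job is handed in; nothing more can be done
None
```

I loaded all four carriers home in their own pockets, touched each dot with the probe from narrowest to widest at about 1.2 N, put the probe back upright in its stand and handed the job in at about 131 s; hand-in returned no verdict.

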